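# Load a timer into the test station and slide its hatch home into the catch

## Robot

A 6-joint arm with a two-finger parallel gripper is mounted at the origin on a cart in front of the work surface, level with it; the furniture and walls round the work are solid. World frame = base frame: x ahead of the robot, y to its left, z up, the work surface at z = 0. Lengths are in m, angles in degrees, forces in N, time in s.
With the tool pointing down it reaches from about 0.3 to 0.75 m from the base axis. Payload 8.5 kg.
Tool frame: the origin (TCP) lies midway between the tips of the shut fingers; the grasp point (between the pads) lies 19 mm behind it (env.tcp_to_grasp is the z of the grasp point in the tool frame, in m); z points along the fingers, y is the line along which they close (so a half turn about z gives the same grasp; the last joint's range is limited). The gripper opens to 85 mm and grips with 20 to 120 N. Pads are 22 mm wide; open, the fingers measure 114 mm over their backs; the gripper's body (76 mm by 85 mm) begins 54 mm behind the grasp point. The pads swing forward as they close: fully open they stand 13 mm farther back than shut.
Start: joints at [-77.882, 21.807, 74.336, -0, 83.858, -12.336], TCP at [0.228, -0.501, 0.231] pointing down, gripper open.
Joint ranges: [-178.18, 178.18], [-50.72, 133.34], [12.68, 142.11], [-81.47, 261.47], [9.98, 163.14], [-165.26, 165.26]. Speed limits (degrees/s): [136.94, 136.94, 180, 180, 180, 180].

## Interface

Orientations are given as a 3x3 rotation matrix whose columns are the frame's x, y, z axes.
In Python, from rig import env, imaging, job, models gives the robot as it stands. The module is installed in compiled form; this text tells all that it offers.
- The arm moves only by the tool jog_arm, never from a script. Its argument "plan" is text: rows parted by semicolons, each of 7 numbers parted by spaces: the turn, a rotation vector about the tool's x, y, z in degrees, then the shift along the tool's x, y, z in cm, then the closure in counts, from 0 (fully open) to 255 (shut). In form: rx ry rz x y z claw; .... A call has 1 to 10 rows; each row shifts and turns the commanded pose from where the row before left it, along the tool's axes as they then stand; what a row does not reach is not made up. A row lasts 1/12 s, in which the tool goes at most 41.7 mm and 7.16 degrees, less where a joint would pass 70% of its speed; a pose out of reach is approached as far as the arm can. A call with a gripper value outside its range is refused whole. The fingers move at their own pace and stop on an object; "grip_force" is the grip in N (left out, the last holds). Time passes only in rows, so rows that do not move let the fingers close. It gives the time, the measured TCP pose, the force, the opening and the grip force at its end, in the units of the state.
- env.observe(): the state, without advancing time (a new reading comes with each control period).
- imaging.get_image(name): name is "side" or "top" or "wrist"; returns a dict with "pixels" (420x560x3 uint8, red, green, blue), "depth" (420x560 float32, m along the optical axis (not along the pixel's ray), 0 where there is no reading), "fov_y" (degrees; the focal length in pixels is half the picture's height over the tangent of half this angle, whatever the lens; pixels are square), "cx", "cy" (the principal point, pixels), "world_from_camera" (4x4, takes a point from camera to world coordinates). Camera axes: x right, y down, z forward; pixel columns grow to the right and rows downward; lengths in m; the calibration is good to about 2 mm. A picture is of the moment at which its call begins.
- job.close_job(): hands the job in; it is judged then, once.
Trained networks look in the newest picture that a camera, given by its name, has taken for a name from the list of things; names that differ only in an ending like _2 or _b are one class to them, and where a whole thing is asked for, a point or a joint stands for the part that bears it (a point fixed in the world has none). Each returns a list of dicts, best first, with "confidence" (0 to 1); they miss things now and then, are a little off and sometimes report something else, mostly with a low value. They report only what shows in the picture. A call takes as long as a camera call. They do not tell look-alikes from the thing itself.
- models.outline_of(camera, query): "region" (420x560 bool, what is visible of it) and "bbox" ([centre column, centre row, width, height] in pixels, round what is visible of it).
- models.tip_of(camera, query): "at" ([column, row] in pixels: a listed point, or the origin of a listed thing).
The state is a dict: "time_s": time; "q": joint angles; "qvel": joint speeds; "joint_efforts": joint torques, N m; "position": TCP position; "tool_rot": TCP orientation; "ft_force": force on the tool from outside, world axes, zero at the start; "wrist_torque": the same for the moment, N m; "grip_width": finger opening in m; "gripper_force": force on a finger pad.
Only numpy, scipy, OpenCV 4.12 (cv2) and the standard library are available. Lean on these libraries where they do the work, as an engineer would, in place of code of your own. Each camera call takes 0.05 s, during which the arm holds its last target. There are 200 camera calls.

## Task

Slide the ajar clear hatch of the blue bench tester open by its red handle, lay the panel timer that stands by itself flat in the nest with its plug end at the black contact block, then slide the hatch shut over it until the rollers of its catch have snapped over and the hatch sits fully home against its frame. Slide it without haste, feel it home and never ram it against the frame (keep the push under about 25 N), and leave the other things where they lie.

Things in the scene. Friction and masses are not known exactly. Their poses are not given: they have to be found in the camera images.
- station: Blue steel bench tester 190 (x) x 306 (y) mm, fixed. Origin on the bench under it; x across it (away from the robot), y along the hatch track, z up. Open bay: x -89 to +89, y 12 to 131 mm, floor 10 mm over the bench. At y -135 to 12 mm the closed electronics bay (top 70 mm), over which the open hatch parks. Slide rails at x +-77 to +-93 mm, top 87 mm.
- nest (a point): Centre of the grey nest's floor in the bay, at station x 0, y 65 mm, 20 mm over the bench; axes as the station. A seated timer lies flat, its axes parallel to these (dial to +y, plug to -y at the black contact block), its centre 23 mm above this point. Four corner guides with flared mouths, 13 mm high, leave it 3 mm play; fingers must stay above them.
- timer_center (a point): Centre (23 mm above its underside) of the cream panel timer that stands alone between the tester and the row of timers. It lies flat: body 44 (x) x 51 (y) x 46 mm high, 48 mm square bezel and dial at its +y end, black plug at -y, 84 mm over all, 0.11 kg. Grasp across the 44 mm, in its upper half. A seated one passes 6 mm under the hatch; one perched on the guides blocks it.
- timer_plug (a point): The tip of the same timer's plug, 40 mm towards its own -y from the middle of its body.
- hatch (a joint): Hatch position along the track in m, growing as it opens (towards the station's -y) to 0.118 at the end stop; starts ajar at 0.03 to 0.07. Room to load from 0.105. It drags with about 2 N and stays where left. Home reads 0, give or take 13 mm: the grey closing frame (nominal station y 131 mm) is clamped by hand in slots, so home must be felt, not measured.
- handle (a point): Centre of the hatch's red handle: a round bar 10 mm thick, 72 mm long, parallel to the station's x, 109 mm over the bench, on two end posts; 25 mm clear under it down to the clear panel, whose top is 79 mm over the bench. It moves with the hatch; at home it stands at station y 63 mm (+-13). Can be pushed on either side with shut fingers.
- seal (a joint): How far the hatch presses in the black rubber seal on the closing frame, in m: 0 untouched, 0.004 at home. A steel arrow on the hatch's edge meets two white spring rollers on the frame 8 mm before home; the push rises to about 12 N, they snap over its crest 3 mm before home and it falls to nearly 0; then two solid stop pads: it rises steeply. The seal pushes back 6 N.
- carton_center (a point): Bystander: centre of a small white carton 37x66x56 mm standing on the bench behind the work.
- black_marker_center (a point): Bystander: middle of a black-capped marker 127 mm long, lying on the bench to the right of the tester.
- blue_marker_center (a point): Bystander: middle of a blue-capped marker 127 mm long, lying behind the tester.
Things that resemble listed ones, but are neither listed nor needed, are in the scene too. What is shaped like the part that bears timer_center but purple or turquoise is not meant.

How it is judged (in metres and radians):
On the way:
1. the timer lies seated in the nest, with the hatch still open (x of timer_center in the frame of nest between -0.006 and 0.006 m and y of timer_center in the frame of nest between -0.006 and 0.006 m and z of timer_center in the frame of nest below 0.0265 m and angle between timer_center's own z axis and vertical below 0.08 rad and angle between the y axis of timer_center and the y axis of nest, either way round below 0.15 rad and y of timer_plug in the frame of nest below -0.03 m and value of joint hatch above 0.08 m), for 0.2 s.
At the end, for the whole second after the job is handed in: The hatch is home in its catch (the seal pressed in by more than 2.8 of its 4 mm) and at rest, with the timer seated flat in the nest under it, plug towards the contact block (centre within 6 mm of the nest's centre each way, not more than 3.5 mm too high, within 0.15 rad of the nest's axes) (value of joint seal above 0.0028 m and x of timer_center in the frame of nest between -0.006 and 0.006 m and y of timer_center in the frame of nest between -0.006 and 0.006 m and z of timer_center in the frame of nest below 0.0265 m and angle between timer_center's own z axis and vertical below 0.08 rad and angle between the y axis of timer_center and the y axis of nest, either way round below 0.15 rad and y of timer_plug in the frame of nest below -0.03 m and velocity of joint hatch between -0.01 and 0.01 m/s and contact force between the fingers and hatch below 0.3 N); the robot touches nothing.
It fails at once if the hatch is rammed: more than 16 N on either of the frame's two stop pads (contact force between hatch and stop_l above 16 N or contact force between hatch and stop_r above 16 N).
It fails at once if the hatch is slammed: it moves faster than 0.5 m/s (velocity of joint hatch above 0.5 m/s or velocity of joint hatch below -0.5 m/s).
It fails at once if a bystander is pushed more than 20 mm out of place (distance of any of carton_center, black_marker_center, blue_marker_center from where it was at the start of the episode above 0.02 m).
It also fails if it takes over 67 s, if anything falls off the work surface, if the arm or the gripper's body presses on something with over 40 N, if the wrist force passes 120 N, or if a joint passes its speed limit or range.

## Working session

There is one attempt and no reset: what is moved stays moved. The work goes in short steps, Python scripts to look and compute and a tool call to move; the robot and the scene stay as the last step left them, time stands still between calls to the robot, and variables do not carry over. Pictures are saved under pics/ and viewed, at most 10 in all, crops included, and the job is handed in when it is done.

Besides the shell and the picture viewer there is one more tool, called after "Call:" as name(argument=value, ...) on one line, values as JSON. jog_arm: Moves the arm, as the interface text tells. Its arguments: {"type":"object","properties":{"plan":{"type":"string"},"grip_force":{"type":"number"}},"required":["plan"]}

```bash
mkdir -p pics; cat > h.py <<'E'
import numpy as np, cv2
from rig import env, imaging, job, models
def snap(c,f=None):
    im=imaging.get_image(c)
    if f: cv2.imwrite('pics/'+f,cv2.cvtColor(im['pixels'],cv2.COLOR_RGB2BGR))
    return im
def foc(im): return 210/np.tan(np.radians(im['fov_y'])/2)
def p3(im,u,v,d):
    f=foc(im); T=im['world_from_camera']
    return T[:3,:3]@np.array([(u-im['cx'])*d/f,(v-im['cy'])*d/f,d])+T[:3,3]
def atz(im,u,v,z):
    o=im['world_from_camera'][:3,3]; r=p3(im,u,v,1.)-o
    return o+r*(z-o[2])/r[2]
def cloud(im):
    v,u=np.mgrid[:420,:560]; f=foc(im); d=im['depth']; T=im['world_from_camera']
    c=np.stack([(u-im['cx'])*d/f,(v-im['cy'])*d/f,d],-1)
    return c@T[:3,:3].T+T[:3,3]
E
cat > a.py <<'E'
from h import *
for c in ('top','side'):
    im=snap(c,c+'0.png'); P=cloud(im)
    print(c,im['world_from_camera'].round(3).tolist(),im['fov_y'])
    for q in ('station','timer_center','timer_plug','handle','nest','hatch','carton_center','black_marker_center','blue_marker_center'):
        for t in models.tip_of(c,q)[:6]:
            u,v=t['at']; i,j=int(min(max(v,0),419)),int(min(max(u,0),559))
            print(q,round(t['confidence'],2),np.round(t['at'],1),P[i,j].round(3))
print(env.observe())
a=cv2.imread('pics/top0.png')
E
python3 a.py
```

```text
top [[0.021, -0.993, 0.112, 0.421], [-1.0, -0.019, 0.021, -0.019], [-0.018, -0.112, -0.993, 1.278], [0.0, 0.0, 0.0, 1.0]] 44.552606908212084
station 0.63 [301.3 205.8] [ 0.561 -0.047  0.078]
station 0.2 [275.2 203.4] [0.564 0.015 0.081]
station 0.18 [174.4 143.3] [0.71  0.265 0.056]
timer_center 0.95 [182.3 240.4] [0.474 0.238 0.044]
timer_center 0.92 [153.9 195.8] [0.582 0.312 0.05 ]
timer_center 0.87 [213.6 297. ] [0.34  0.158 0.047]
timer_center 0.76 [163.8 292.6] [0.349 0.279 0.044]
timer_plug 0.92 [205.  280.3] [0.378 0.186 0.001]
timer_plug 0.88 [142.5 204.4] [0.561 0.343 0.035]
timer_plug 0.8 [179.5 283.3] [0.37  0.246 0.023]
handle 0.74 [292.3 199.5] [ 0.57  -0.025  0.114]
nest 0.77 [276.  202.8] [0.567 0.012 0.079]Traceback (most recent call last):
  File "a.py", line 6, in <module>
    for t in models.tip_of(c,q)[:6]:
             ~~~~~~~~~~~~~^^^^^
ValueError: it knows: black_marker_center, blue_marker_center, carton_center, handle, nest, station, timer_center, timer_plug
```

```bash
sed -i "s/'hatch',//" a.py; python3 a.py
```

```text
top [[0.021, -0.993, 0.112, 0.421], [-1.0, -0.019, 0.021, -0.019], [-0.018, -0.112, -0.993, 1.278], [0.0, 0.0, 0.0, 1.0]] 44.552606908212084
station 0.79 [300. 208.] [ 0.554 -0.045  0.073]
timer_center 0.66 [161.7 293.4] [0.347 0.284 0.04 ]
timer_center 0.64 [155.3 195.4] [0.582 0.308 0.046]
timer_center 0.63 [185.5 239. ] [0.477 0.231 0.044]
timer_center 0.62 [209.9 297.5] [0.34  0.167 0.049]
timer_center 0.42 [197. 231.] [ 0.499  0.211 -0.   ]
timer_plug 0.92 [179.9 283. ] [0.371 0.244 0.029]
timer_plug 0.73 [206.1 280.5] [ 0.378  0.184 -0.002]
timer_plug 0.64 [196.7 232.2] [0.497 0.213 0.003]
timer_plug 0.58 [143.  206.2] [0.559 0.349 0.003]
handle 0.84 [290.4 200. ] [ 0.568 -0.021  0.111]
handle 0.19 [276.  204.2] [0.562 0.012 0.078]
nest 0.9 [276.6 201.8] [0.568 0.012 0.084]
carton_center 0.95 [176.3 142.6] [0.713 0.261 0.054]
black_marker_center 0.76 [405.6 283.6] [ 0.382 -0.302  0.021]
blue_marker_center 0.79 [273.9 126.9] [0.766 0.026 0.021]
side [[0.873, -0.196, 0.446, -0.106], [-0.487, -0.333, 0.807, -1.234], [-0.01, -0.922, -0.387, 0.694], [0.0, 0.0, 0.0, 1.0]] 44.11718624
[... 786 characters left out ...]
5018e+01, -1.23373349e+01]), 'qvel': array([-0.08044165, -0.02157486,  0.06548784, -0.0394479 ,  0.10323742,
       -0.16156197]), 'joint_efforts': array([-1.09775636e-03, -4.48321939e+01, -2.31464124e+01, -2.76859091e-04,
        4.73994933e-04,  1.05401051e-05]), 'position': array([ 0.22766646, -0.50064693,  0.23132664]), 'tool_rot': array([[ 9.10287900e-01,  4.13975772e-01,  2.63968749e-07],
       [ 4.13975772e-01, -9.10287900e-01, -8.98706976e-06],
       [-3.48014158e-06,  8.29009752e-06, -1.00000000e+00]]), 'ft_force': array([-0.42706477,  0.2764766 , -0.00965335]), 'wrist_torque': array([ 0.07330918, -0.04355215, -0.04817662]), 'gripper_force': 0.0, 'grip_width': 0.08527017037656733}
```

View pics/top0.png

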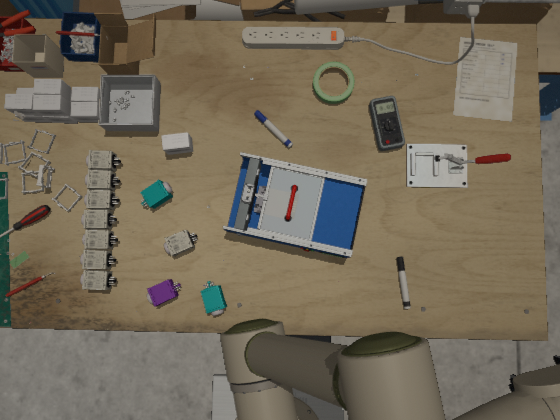

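Top view: cream timer alone at (180,242), plug at about (196,232), between the tester and the row at x≈97. The turquoise (156,194), (213,298) and purple (163,292) ones are look-alikes. The tester runs from its closing frame (245,190) to its bay on the right (340,215), with the handle at (291,202). I'll check with an enlarged crop and fit the poses.

```bash
cat > b.py <<'E'
from h import *
im=snap('top','top1.png'); P=cloud(im); g=im['pixels'].astype(int)
a=cv2.imread('pics/top1.png')
cv2.imwrite('pics/crop1.png',cv2.resize(a[140:270,145:375],None,fx=3.4,fy=3.4,interpolation=cv2.INTER_CUBIC))
z=P[...,2]; v,u=np.mgrid[:420,:560]
box=(u>215)&(u<380)&(v>140)&(v<265)
def rect(m,n):
    m=cv2.morphologyEx(m.astype(np.uint8),cv2.MORPH_OPEN,np.ones((2,2)))>0
    xy=P[m][:,:2].astype(np.float32); r=cv2.minAreaRect(xy); print(n,len(xy),r,cv2.boxPoints(r).round(4).tolist(),np.median(P[m][:,2]))
rect(box&(z>.03),'station')
rect(box&(z>.082)&(z<.093)&(g.min(-1)>110),'rails')
blue=box&(g[...,2]>g[...,0]+50)&(abs(z-.07)<.006); rect(blue,'bay')
red=box&(g[...,0]>g[...,1]+80)&(g[...,0]>g[...,2]+80); rect(red,'handle'); print(P[red&(z>.1)].mean(0))
h=np.histogram(z[box],bins=np.arange(0,.15,.005));print(h[0])
for o in models.outline_of('top','timer_center'):
    b=o['bbox']; print(o['confidence'],np.round(b,1))
    if abs(b[0]-182)<14 and abs(b[1]-240)<14:
        rect(o['region'],'timer'); rect(o['region']&(z>.036)&(z<.055),'timer top')
E
python3 b.py
```

```text
station 9244 ((0.5407323241233826, -0.031841129064559937), (0.33456307649612427, 0.2406894564628601), 81.55290985107422) [[0.3971000015735626, -0.17960000038146973], [0.635200023651123, -0.2150000035762787], [0.6843000054359436, 0.11590000241994858], [0.4462999999523163, 0.15129999816417694]] 0.0788412744003627
rails 1702 ((0.5400354862213135, -0.036533430218696594), (0.32507556676864624, 0.2406894564628601), 81.55290985107422) [[0.3971000015735626, -0.17960000038146973], [0.635200023651123, -0.2150000035762787], [0.6830000281333923, 0.10660000145435333], [0.4449000060558319, 0.14190000295639038]] 0.0869179674902798
bay 2391 ((0.5058208107948303, -0.11953826993703842), (0.1167554259300232, 0.23556141555309296), 66.57672119140625) [[0.37450000643730164, -0.12630000710487366], [0.5906999707221985, -0.2198999971151352], [0.6370999813079834, -0.1128000020980835], [0.42100000381469727, -0.019200000911951065]] 0.07052544059205523
handle 106 ((0.5632755756378174, -0.02464323863387108), (0.007175000384449959, 0.07812605798244476), 78.54592895507812) [[0.5242999792098999, -0.02040000073611736
[... 403 characters left out ...]
 ]
0.68 [212.1 298.5  23.9  34. ]
0.66 [180.9 242.1  34.1  27.1]
timer 567 ((0.4593936502933502, 0.12927180528640747), (0.3008878827095032, 0.059115611016750336), 86.59488677978516) [[0.42100000381469727, -0.019200000911951065], [0.47999998927116394, -0.022700000554323196], [0.49779999256134033, 0.2777000069618225], [0.43880000710487366, 0.28119999170303345]] 0.04484089655037726
timer top 455 ((0.4590584337711334, 0.12844160199165344), (0.2992311120033264, 0.05833763629198074), 86.5551986694336) [[0.42100000381469727, -0.019200000911951065], [0.47920000553131104, -0.022700000554323196], [0.49720001220703125, 0.2759999930858612], [0.4388999938964844, 0.27950000762939453]] 0.045632498339591265
```

View pics/crop1.png

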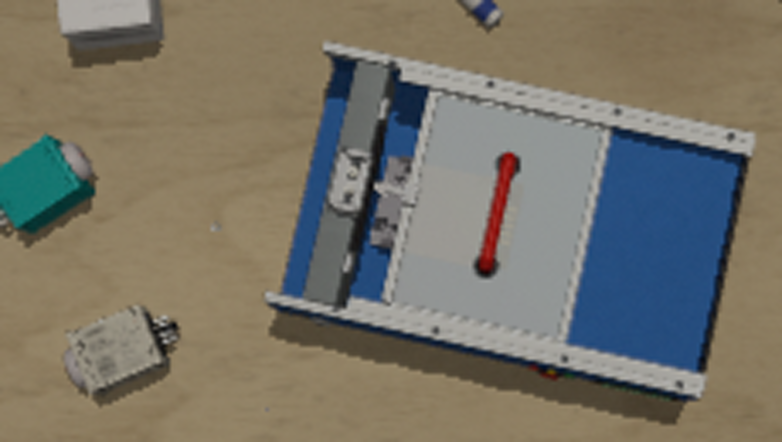

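The cream timer (crop (118,350), plug to the right at (170,330)) is confirmed as the one standing alone. Next I'll fit the axes from image edges at known heights.

```bash
cat > c.py <<'E'
from h import *
im=snap('top'); g=im['pixels'].astype(int); P=cloud(im); z=P[...,2]
cp=lambda x,y,zz: atz(im,145+(x+.5)/3.4-.5,140+(y+.5)/3.4-.5,zz)[:2]
C={k:cp(*p,.087) for k,p in dict(tl=(325,43),tr=(755,137),bl=(267,295),br=(700,397)).items()}
for k in C: print(k,C[k].round(4))
for a,b in (('tl','tr'),('bl','br'),('tl','bl'),('tr','br')):
    d=C[b]-C[a]; print(a,b,np.hypot(*d).round(4),np.degrees(np.arctan2(d[1],d[0])).round(2))
v,u=np.mgrid[:420,:560]; box=(u>215)&(u<380)&(v>140)&(v<265)
red=box&(g[...,0]>g[...,1]+60)&(g[...,0]>g[...,2]+60)&(v<225)
q=np.array([atz(im,a,b,.113)[:2] for b,a in np.argwhere(red)],np.float32)
print('handle',cv2.minAreaRect(q),q.mean(0)); vx=cv2.fitLine(q,cv2.DIST_HUBER,0,.01,.01).ravel(); print(np.degrees(np.arctan2(vx[1],vx[0])),vx[2:])
y=np.array([np.sin(0),1])
print('frame face',cp(385,100,.08),cp(350,300,.08), 'blue panel L edge',cp(605,130,.075),cp(568,335,.075),'blueR',cp(745,155,.07),cp(705,370,.07))
# timer
for o in models.outline_of('top','timer_center'):
    b=o['bbox']
    if abs(b[0]-182)<14 and abs(b[1]-240)<14:
        m=o['region']; n,l,s,c=cv2.connectedComponentsWithStats(m.astype(np.uint8)); m=l==1+s[1:,4].argmax()
        t=np.array([atz(im,a,b,.046)[:2] for b,a in np.argwhere(m&(z>.03)&(z<.06))],np.float32); r=cv2.minAreaRect(t); print('timer',len(t),r,t.mean(0))
        r=cv2.minAreaRect(np.argwhere(m).astype(np.float32)[:,::-1]);print(r)
for t in models.tip_of('top','timer_center')[:5]: print(t['at'],atz(im,*t['at'],.023).round(4))
for t in models.tip_of('top','timer_plug')[:5]: print('plug',t['at'],atz(im,*t['at'],.023).round(4))
E
python3 c.py
```

```text
tl [0.6826 0.0995]
tr [ 0.6216 -0.1995]
bl [0.5059 0.1342]
br [ 0.4422 -0.1626]
tl tr 0.3052 -101.55
bl br 0.3035 -102.1
tl bl 0.1802 168.89
tr br 0.1831 168.36
handle ((0.5641456842422485, -0.0223454087972641), (0.00896809995174408, 0.07878806442022324), 78.57742309570312) [ 0.56409717 -0.02255989]
-11.282432 [ 0.56409717 -0.02255989]
frame face [0.64435045 0.05702757] [0.50402091 0.077644  ] blue panel L edge [ 0.62668519 -0.09693198] [ 0.48313077 -0.07305608] blueR [ 0.61156152 -0.19515433] [ 0.46113592 -0.16797022]
[211.5, 299.2] [0.3334 0.165  0.023 ]
[156.3, 195.3] [0.5845 0.3113 0.023 ]
[162.3, 291.3] [0.3497 0.2855 0.023 ]
[181.7, 239.6] [0.476  0.2434 0.023 ]
plug [176.4, 281.4] [0.3742 0.2521 0.023 ]
plug [141.5, 204.6] [0.5606 0.3471 0.023 ]
plug [204.6, 280.3] [0.3783 0.1834 0.023 ]
plug [197.2, 232.6] [0.494  0.2059 0.023 ]
plug [303.2, 210.4] [ 0.5537 -0.0536  0.023 ]
```

Call:
jog_arm(plan="0 0 -6.76 0 0 0 255;0 0 -6.76 0 0 0 255;0 0 -6.76 0 0 0 255;0 0 -6.76 0 0 0 255;0 0 -6.76 0 0 0 255;0 0 -6.76 0 0 0 255;0 0 -6.76 0 0 0 255;0 0 -6.76 0 0 0 255;0 0 0 2.8 1.175 0 255;0 0 0 2.8 1.175 0 255", grip_force=40)

```text
time_s: 2.33
position: [0.2616, -0.4505, 0.2309]
tool_rot: [[0.2, 0.98, -0.0], [0.98, -0.2, 0.0], [0.0, -0.0, -1.0]]
ft_force: [1.1, -0.2, 0.3]
grip_width: -0.0001
gripper_force: 0.0
```

Call:
jog_arm(plan="0 0 0 2.8 1.175 0 255;0 0 0 2.8 1.175 0 255;0 0 0 2.8 1.175 0 255;0 0 0 2.8 1.175 0 255;0 0 0 2.8 1.175 0 255;0 0 0 2.8 1.175 0 255;0 0 0 2.8 1.175 0 255;0 0 0 2.8 1.175 0 255;0 0 0 2.8 1.175 0 255;0 0 0 2.8 1.175 0 255")

```text
time_s: 3.17
position: [0.4333, -0.198, 0.2315]
tool_rot: [[0.199, 0.98, 0.0], [0.98, -0.199, -0.0], [-0.0, 0.0, -1.0]]
ft_force: [0.1, -1.1, 0.9]
grip_width: -0.0003
gripper_force: 0.0
```

Call:
jog_arm(plan="0 0 0 2.8 1.175 0 255;0 0 0 2.8 1.175 0 255;0 0 0 2.8 1.175 0 255;0 0 0 2.8 1.175 0 255;0 0 0 2.8 1.175 0 255;0 0 0 2.8 1.175 0 255;0 0 0 2.8 1.175 0 255;0 0 0 2.8 1.175 0 255;0 0 0 0 0 0 255;0 0 0 0 0 0 255")

```text
time_s: 4.0
position: [0.5696, 0.0026, 0.2309]
tool_rot: [[0.196, 0.981, -0.0], [0.981, -0.196, 0.0], [-0.0, -0.0, -1.0]]
ft_force: [-0.5, -0.5, -0.4]
grip_width: -0.0002
gripper_force: 0.0
```

```bash
cat > d.py <<'E'
from h import *
s=env.observe(); print(s['position'],s['tool_rot'].round(3).tolist(),s['q'].round(1))
im=snap('wrist','w0.png'); g=im['pixels'].astype(int); P=cloud(im); z=P[...,2]
print(im['world_from_camera'].round(3).tolist())
red=(g[...,0]>g[...,1]+60)&(g[...,0]>g[...,2]+60); q=P[red&(z>.1)&(z<.125)]
print(len(q),q.min(0),q.max(0),np.median(q,0)); vx=cv2.fitLine(q[:,:2].astype(np.float32),cv2.DIST_HUBER,0,.01,.01).ravel();print(vx,np.degrees(np.arctan2(vx[1],vx[0])))
E
python3 d.py
```

```text
[0.56961534 0.00255215 0.23094429] [[0.196, 0.981, -0.0], [0.981, -0.196, 0.0], [-0.0, -0.0, -1.0]] [-11.6  23.8  71.1  -0.   85.1  -0.3]
[[0.98, -0.189, -0.054, 0.583], [-0.197, -0.943, -0.27, 0.07], [0.0, 0.275, -0.961, 0.374], [0.0, 0.0, 0.0, 1.0]]
1234 [ 0.52528073 -0.03390199  0.1002524 ] [ 0.60423674 -0.01131801  0.1163366 ] [ 0.56483891 -0.02219463  0.11363384]
[ 0.98156804 -0.19111298  0.55362344 -0.01966265] -11.017743
```

View pics/w0.png

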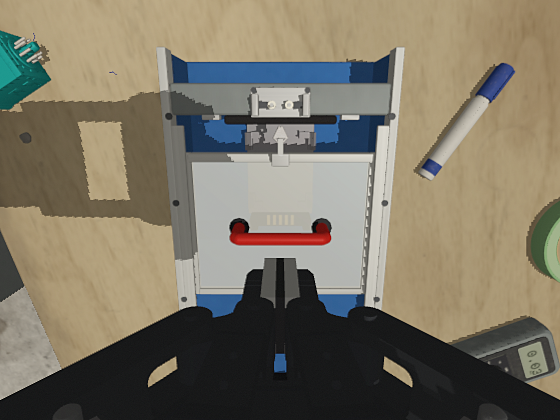

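Call:
jog_arm(plan="0 0 0 0 0 1.7 255;0 0 0 0 0 1.7 255;0 0 0 0 0 1.7 255;0 0 0 0 0 1.7 255;0 0 0 0 0 1.7 255;0 0 0 0 0 1.7 255;0 0 0 0 0 1.7 255;0 0 0 0 0 1.7 255;0 0 0 -0.5 0 0 255;0 0 0 -0.5 0 0 255")

```text
time_s: 4.88
position: [0.5667, -0.0092, 0.0953]
tool_rot: [[0.2, 0.98, -0.001], [0.98, -0.2, 0.001], [0.0, -0.002, -1.0]]
ft_force: [-0.3, 2.7, -1.5]
grip_width: 0.0004
gripper_force: 1.2
```

Call:
jog_arm(plan="0 0 0 -0.8 0 0 255;0 0 0 -0.9 0 0 255;0 0 0 -0.9 0 0 255;0 0 0 -0.9 0 0 255;0 0 0 -0.9 0 0 255;0 0 0 -0.9 0 0 255;0 0 0 -0.9 0 0 255;0 0 0 -0.6 0 0 255;0 0 0 -0.3 0 0 255;0 0 0 -0.3 0 0 255")

```text
time_s: 5.72
position: [0.5527, -0.0814, 0.0954]
tool_rot: [[0.199, 0.98, 0.0], [0.98, -0.199, -0.0], [-0.0, 0.0, -1.0]]
ft_force: [1.3, 2.9, 0.7]
grip_width: 0.0001
gripper_force: 1.1
```

```bash
cat > e.py <<'E'
from h import *
R=np.array([[.98,.199],[-.199,.98]]); O=np.array([.5595,-.0497])
s=env.observe(); print('tcp st',(s['position'][:2]-O)@R,s['position'][2],s['ft_force'].round(1))
im=snap('top'); g=im['pixels'].astype(int); P=cloud(im); z=P[...,2]
v,u=np.mgrid[:420,:560]
im=snap('top','t3.png')
for t in models.tip_of('top','nest'): print('nest',t['confidence'],t['at'],atz(im,*t['at'],.02))
for t in models.tip_of('top','handle'): print('handle',t['confidence'],(atz(im,*t['at'],.109)[:2]-O)@R)
a=cv2.imread('pics/t3.png')
cv2.imwrite('pics/crop3.png',cv2.resize(a[140:270,165:375],None,fx=3.8,fy=3.8,interpolation=cv2.INTER_CUBIC))
E
python3 e.py
```

```text
tcp st [-0.00036458 -0.03238065] 0.09539614459931496 [1.3 2.9 0.7]
nest 0.82 [275.4, 204.1] [0.56839273 0.01527232 0.02      ]
handle 0.82 [ 0.00492567 -0.04619282]
```

View pics/crop3.png

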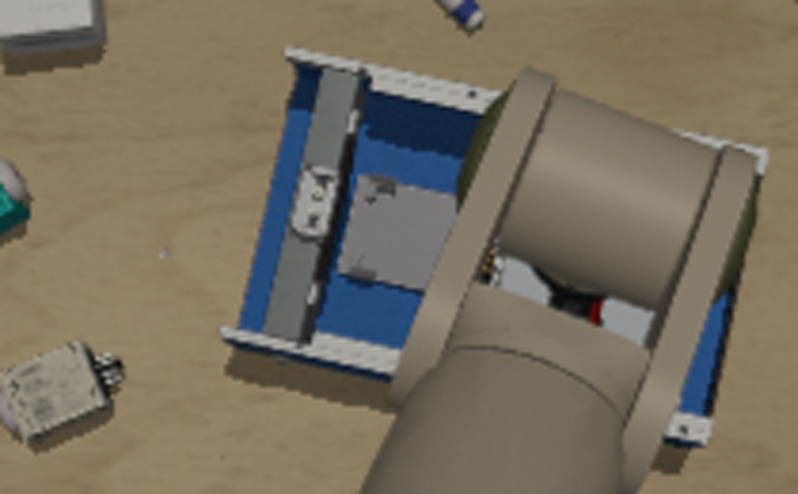

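The hatch is about 111 mm open and the nest is showing at (400,235) in the crop. I'll push a bit more, then lift.

Call:
jog_arm(plan="0 0 0 -0.2 0 0 255;0 0 0 -0.2 0 0 255;0 0 0 0 0 0 255;0 0 0 0.5 0 0 255;0 0 0 0.5 0 -1 0;0 0 0 0 0 -3 0;0 0 0 0 0 -3 0;0 0 0 0 0 -3 0;0 0 0 2 0 -3 0;0 0 0 3 0 0 0")

```text
time_s: 6.75
position: [0.5656, -0.0271, 0.2324]
tool_rot: [[0.202, 0.979, 0.011], [0.979, -0.201, -0.004], [-0.001, 0.011, -1.0]]
ft_force: [0.7, 0.8, 0.7]
grip_width: 0.0725
gripper_force: 0.0
```

```bash
cat > f.py <<'E'
from h import *
R=np.array([[.98,.199],[-.199,.98]]); O=np.array([.5595,-.0497])
s=env.observe(); print('tcp',s['position'],s['tool_rot'].round(3).tolist(),(s['position'][:2]-O)@R,s['ft_force'].round(1))
im=snap('wrist','w4.png'); g=im['pixels'].astype(int); P=cloud(im); z=P[...,2]
red=(g[...,0]>g[...,1]+60)&(g[...,0]>g[...,2]+60); q=P[red&(z>.1)&(z<.125)]
if len(q): print('handle',(np.median(q,0)[:2]-O)@R)
for t in models.tip_of('wrist','nest'): print('nest',t['confidence'],t['at'],atz(im,*t['at'],.02),(atz(im,*t['at'],.02)[:2]-O)@R)
S=np.dstack([(P[...,:2]-O)@R,z]); 
for lo,hi in ((.005,.014),(.016,.025),(.027,.037),(.08,.1)):
    m=(z>lo)&(z<hi)&(abs(S[...,0])<.085)&(S[...,1]>.0)&(S[...,1]<.14); 
    if lo==.016: m&=(g.max(-1)-g.min(-1)<30)
    q=S[m]; print(lo,len(q),np.percentile(q,[1,50,99],axis=0).round(4).tolist() if len(q) else '')
for c in ('wrist',):
  for t in models.tip_of(c,'timer_center')[:4]: print(t['at'],t['confidence'],atz(im,*t['at'],.023))
E
python3 f.py
```

```text
tcp [ 0.56563813 -0.02706272  0.23236676] [[0.202, 0.979, 0.011], [0.979, -0.201, -0.004], [-0.001, 0.011, -1.0]] [0.00151055 0.02340602] [0.7 0.8 0.7]
handle [-0.00519238 -0.04858484]
nest 0.84 [277.4, 139.6] [0.5747248 0.0158851 0.02     ] [0.00186887 0.06730314]
0.005 11299 [[-0.084, 0.0129, 0.0089], [0.0017, 0.071, 0.0107], [0.084, 0.1198, 0.0127]]
0.016 5522 [[-0.0324, 0.0248, 0.0189], [-0.0005, 0.0718, 0.0207], [0.0315, 0.1136, 0.023]]
0.027 1605 [[-0.08, 0.0121, 0.0274], [-0.0008, 0.0246, 0.0323], [0.0798, 0.1215, 0.0367]]
0.08 12289 [[-0.0844, 0.0021, 0.0805], [0.0001, 0.1194, 0.0869], [0.0844, 0.1396, 0.0991]]
```

View pics/w4.png

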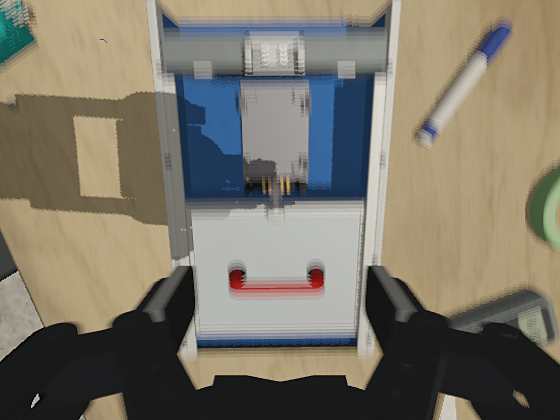

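The image is blurred because the arm was still moving, but the hatch is open and the nest and its contacts at (275,130) are clear. I'll remeasure with the arm still.

```bash
cat >> f.py <<'E'
m=(z>.016)&(z<.025)&(abs(S[...,0])<.05)&(S[...,1]>.02)&(S[...,1]<.12)&(g.max(-1)-g.min(-1)<30)
q=S[m]; 
w=q[(q[:,1]>.055)&(q[:,1]<.09)]; 
for b in np.arange(.05,.11,.01):
    k=q[abs(q[:,1]-b)<.004][:,0]; print(b.round(3),len(k),np.percentile(k,[2,98]).round(4), k.mean().round(4))
y=q[abs(q[:,0])<.015][:,1]; print('nest y range',np.percentile(y,[1,99]))
for lo,hi,n in ((.029,.037,'guides'),):
    m=(z>lo)&(z<hi)&(abs(S[...,0])<.04)&(S[...,1]>.02)&(S[...,1]<.125)&(g.max(-1)-g.min(-1)<30)
    n_,l,st,c=cv2.connectedComponentsWithStats(m.astype(np.uint8))
    for i in range(1,n_):
        if st[i,4]>15: k=S[l==i]; print(st[i,4],k.mean(0).round(4),k.min(0).round(4),k.max(0).round(4))
rail=(z>.082)&(z<.09)&(abs(abs(S[...,0])-.088)<.012)&(S[...,1]>0)&(S[...,1]<.1)
for sgn in (-1,1):
    k=S[rail&(np.sign(S[...,0])==sgn)]; print('rail',len(k),np.percentile(k[:,0],[2,50,98]).round(4), np.polyfit(k[:,1],k[:,0],1))
E
sed -i 's/w4.png/w5.png/' f.py; python3 f.py
```

```text
tcp [ 0.56382697 -0.0242446   0.22643508] [[0.196, 0.981, 0.001], [0.981, -0.196, -0.001], [-0.0, 0.002, -1.0]] [-0.00082519  0.02580736] [-1.3 -0.8  0.4]
handle [-0.00017242 -0.05131495]
nest 0.83 [279.7, 145.9] [0.57175796 0.01343116 0.02      ] [-0.0005503   0.06430787]
0.005 11497 [[-0.084, 0.0128, 0.0089], [0.0063, 0.0703, 0.0107], [0.084, 0.1199, 0.0127]]
0.016 5771 [[-0.0328, 0.0246, 0.0188], [-0.0003, 0.0718, 0.0207], [0.0321, 0.121, 0.0227]]
0.027 1625 [[-0.0795, 0.0122, 0.0274], [-0.0002, 0.0247, 0.0321], [0.0794, 0.1215, 0.0357]]
0.08 12852 [[-0.0844, 0.0022, 0.0806], [0.0004, 0.1193, 0.087], [0.0844, 0.1397, 0.0992]]
0.05 535 [-0.0318  0.0314] -0.0001
0.06 533 [-0.0316  0.0311] -0.0003
0.07 605 [-0.0315  0.0308] -0.0005
0.08 547 [-0.0322  0.0306] -0.0006
0.09 526 [-0.03    0.0302] 0.0007
0.1 439 [-0.026   0.0252] -0.0004
nest y range [0.02461212 0.11321977]
178 [-0.0286  0.0991  0.0314] [-0.0341  0.0898  0.029 ] [-0.0188  0.1058  0.0356]
186 [0.0274 0.0991 0.0314] [0.0179 0.0899 0.029 ] [0.0329 0.1059 0.0349]
139 [-0.0273  0.0373  0.0315] [-0.0321  0.0312  0.029 ] [-0.0186  0.0455  0.0349]
139 [0.0268 0.0373 0.0315] [0.0183 0.0314 0.029 ] [0.0317 0.0455 0.0348]
89 [-0.016   0.0232  0.032 ] [-0.0296  0.02    0.0291] [-0.0011  0.0247  0.0354]
16 [0.003  0.0231 0.0318] [0.0008 0.0201 0.0301] [0.0047 0.0247 0.0337]
62 [0.0195 0.023  0.0324] [0.0145 0.02   0.0291] [0.0283 0.0248 0.0357]
rail 2552 [-0.0928 -0.0849 -0.0773] [-0.00310109 -0.08466535]
rail 2553 [0.0766 0.0841 0.092 ] [-0.00177139  0.08423332]
```

View pics/w5.png

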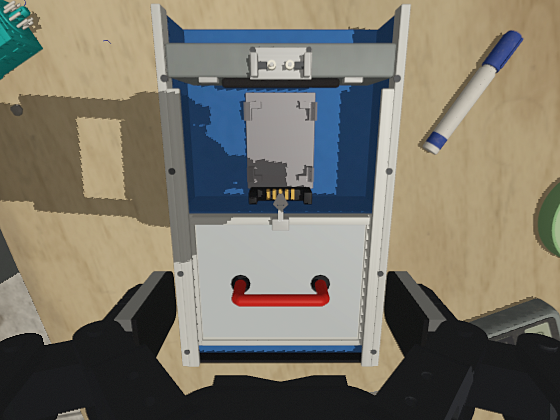

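Call:
jog_arm(plan="0 0 0 2.72 -1.54 0 0;0 0 0 2.72 -1.54 0 0;0 0 0 2.72 -1.54 0 0;0 0 0 2.72 -1.54 0 0;0 0 0 2.72 -1.54 0 0;0 0 0 2.72 -1.54 0 0;0 0 0 2.72 -1.54 0 0;0 0 0 2.72 -1.54 0 0;0 0 0 2.72 -1.54 0 0;0 0 -6.2 0 0 0 0")

```text
time_s: 7.88
position: [0.4748, 0.2447, 0.2251]
tool_rot: [[0.091, 0.996, -0.001], [0.996, -0.091, 0.001], [0.001, -0.001, -1.0]]
ft_force: [-0.2, 0.1, 0.3]
grip_width: 0.0854
gripper_force: 0.0
```

Call:
jog_arm(plan="0 0 -6.2 0 0 0 0;0 0 -6.2 0 0 0 0;0 0 -6.2 0 0 0 0;0 0 -6.2 0 0 0 0;0 0 -6.2 0 0 0 0;0 0 0 0 0 0 0;0 0 0 0 0 0 0")

```text
time_s: 8.47
position: [0.4767, 0.2409, 0.225]
tool_rot: [[-0.43, 0.903, -0.001], [0.903, 0.43, -0.0], [0.0, -0.001, -1.0]]
ft_force: [0.4, -0.2, 0.2]
grip_width: 0.0853
gripper_force: 0.0
```

```bash
cat > g.py <<'E'
from h import *
s=env.observe(); print('tcp',s['position'],s['tool_rot'].round(3).tolist(),s['q'].round(1))
p=s['position'][:2]; T=s['tool_rot'][:2,:2]
im=snap('wrist','w6.png'); P=cloud(im); z=P[...,2]
for n in ('timer_center','timer_plug'):
  for t in models.tip_of('wrist',n)[:4]: print(n,t['at'],t['confidence'],atz(im,*t['at'],.023))
for o in models.outline_of('wrist','timer_center')[:3]:
    m=o['region']&(abs(z-.046)<.005); q=P[m][:,:2].astype(np.float32)
    if len(q)<100: continue
    n,l,st,c=cv2.connectedComponentsWithStats(m.astype(np.uint8)); q=P[l==1+st[1:,4].argmax()][:,:2].astype(np.float32)
    r=cv2.minAreaRect(q); print(o['confidence'],o['bbox'],len(q),r,q.mean(0),'tool',(np.array(r[0])-p)@T)
E
python3 g.py
```

```text
tcp [0.47671535 0.24089695 0.22504453] [[-0.43, 0.903, -0.001], [0.903, 0.43, -0.0], [0.0, -0.001, -1.0]] [ 14.1  20.5  77.5  -0.   82.1 -11.4]
timer_center [117.1, 201.2] 0.96 [0.33494493 0.15565064 0.023     ]
timer_center [275.5, 182.8] 0.64 [0.47112314 0.24145853 0.023     ]
timer_center [172.6, 88.5] 0.6 [0.34742696 0.28044983 0.023     ]
timer_center [412.9, 172.1] 0.56 [0.58870021 0.30938012 0.023     ]
timer_plug [410.0, 128.5] 0.82 [0.56432188 0.3440139  0.023     ]
timer_plug [158.0, 202.4] 0.77 [0.37262527 0.17224398 0.023     ]
timer_plug [276.6, 218.6] 0.75 [0.48800583 0.20837738 0.023     ]
timer_plug [175.3, 133.3] 0.61 [0.36410658 0.24360789 0.023     ]
0.79 [275.7, 178.9, 53.4, 84.2] 2887 ((0.46905893087387085, 0.24660412967205048), (0.046239517629146576, 0.056130748242139816), 25.301498413085938) [0.46824205 0.24759707] tool [ 0.00844719 -0.00445395]
0.73 [167.8, 87.1, 68.7, 101.8] 3626 ((0.3483521044254303, 0.2832915782928467), (0.0464678592979908, 0.05829135328531265), 26.10818862915039) [0.34847775 0.2835627 ] tool [ 0.09352213 -0.09761164]
0.7 [413.6, 168.2, 64.1, 85.6] 3019 ((0.5860570073127747, 0.31045523285865784), (0.046070706099271774, 0.05595184862613678), 34.45267868041992) [0.58578956 0.31038198] tool [0.01571534 0.12863503]
```

View pics/w6.png

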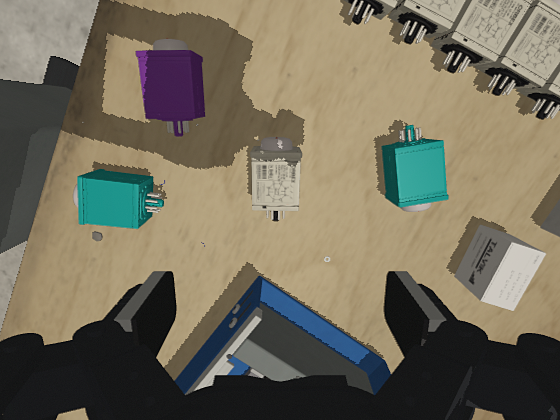

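The cream timer is centred at about (275,185), plug down at (276,215), and the tool is already aligned with it. I'll grasp it.

Call:
jog_arm(plan="0 0 0 0.55 -0.47 2 0;0 0 0 0 0 2.8 0;0 0 0 0 0 2.8 0;0 0 0 0 0 2.8 0;0 0 0 0 0 2.8 0;0 0 0 0 0 2.8 0;0 0 0 0 0 2.8 0;0 0 0 0 0 1.4 0;0 0 0 0 0 0.6 0;0 0 0 0 0 0 0")

```text
time_s: 9.5
position: [0.4696, 0.2442, 0.0164]
tool_rot: [[-0.433, 0.901, -0.002], [0.901, 0.433, -0.001], [0.0, -0.002, -1.0]]
ft_force: [0.0, 0.2, -1.0]
grip_width: 0.0851
gripper_force: 0.0
```

Call:
jog_arm(plan="0 0 0 0 0 0 255;0 0 0 0 0 0 255;0 0 0 0 0 0 255;0 0 0 0 0 0 255;0 0 0 0 0 0 255;0 0 0 0 0 0 255;0 0 0 0 0 0 255", grip_force=40)

```text
time_s: 10.08
position: [0.4705, 0.2446, 0.0185]
tool_rot: [[-0.434, 0.901, 0.002], [0.901, 0.434, 0.001], [-0.0, 0.002, -1.0]]
ft_force: [-0.1, -0.4, 6.5]
grip_width: 0.0446
gripper_force: 41.0
```

Call:
jog_arm(plan="0 0 0 0 0 -0.5 255;0 0 0 0 0 -2 255;0 0 0 0 0 -2.8 255;0 0 6.17 0 0 -2.8 255;0 0 6.17 0 0 -2.8 255;0 0 6.17 0 0 -2.8 255;0 0 6.17 0 0 -2.8 255;0 0 6.17 0 0 0 255;0 0 6.17 0 0 0 255;0 0 0 0 0 0 255")

```text
time_s: 10.92
position: [0.4697, 0.2444, 0.1831]
tool_rot: [[0.199, 0.98, 0.001], [0.98, -0.199, 0.0], [0.0, 0.001, -1.0]]
ft_force: [-0.0, 0.2, -0.7]
grip_width: 0.0442
gripper_force: 41.0
```

```bash
cat > k.py <<'E'
from h import *
import sys
s=env.observe(); print('tcp',s['position'],s['tool_rot'].round(3).tolist(),s['ft_force'].round(1),s['grip_width'])
p=s['position']; T=s['tool_rot']
im=snap('wrist',sys.argv[1]); P=cloud(im); g=im['pixels'].astype(int)
L=(P-p)@T  # tool coords
m=(im['depth']>0)&(abs(L[...,1])<.03)&(abs(L[...,0])<.06)&(L[...,2]<.03)&(L[...,2]>-.05)
q=L[m]; print(len(q)); print(np.percentile(q,[1,10,50,90,99],axis=0).round(4).tolist())
zc=int(im['cx'])
k=m&(abs(L[...,1])<.008)
for v in range(0,420,4):
    w=L[v][k[v]]
    if len(w): print(v,w.mean(0).round(4),g[v][k[v]].mean(0).round())
for n in ('timer_center','timer_plug'):
  for t in models.tip_of('wrist',n)[:2]:
    print(n,t['at'],t['confidence'],(atz(im,*t['at'],p[2]+.006)-p)@T)
E
python3 k.py w7.png
```

```text
tcp [0.46973723 0.24436357 0.18308681] [[0.199, 0.98, 0.001], [0.98, -0.199, 0.0], [0.0, 0.001, -1.0]] [-0.   0.2 -0.7] 0.04416838222584475
24413
[[-0.0244, -0.0277, -0.0476], [-0.0152, -0.0208, -0.0312], [0.0105, 0.0001, -0.0275], [0.0324, 0.0208, -0.0173], [0.0413, 0.0275, 0.0019]]
184 [ 0.0415  0.0001 -0.0026] [111.  99.  95.]
188 [ 0.0413 -0.0001 -0.0095] [118. 106. 101.]
192 [ 0.0409  0.0001 -0.0151] [135. 126. 121.]
196 [ 0.04    0.0001 -0.0179] [169. 160. 154.]
200 [ 0.0388  0.0001 -0.019 ] [184. 175. 169.]
204 [ 0.0376 -0.0001 -0.0201] [197. 189. 182.]
208 [ 0.0362 -0.0001 -0.0204] [199. 191. 184.]
212 [ 0.0347 -0.0001 -0.0204] [201. 193. 186.]
216 [ 0.0333 -0.0001 -0.0207] [193. 184. 178.]
220 [ 0.0318 -0.     -0.0208] [184. 176. 170.]
224 [ 0.0307 -0.0002 -0.022 ] [108. 103.  92.]
228 [ 0.0304 -0.0001 -0.0259] [148. 143. 129.]
232 [ 0.0299 -0.0001 -0.0288] [117. 112.  98.]
236 [ 0.0287  0.0001 -0.0295] [157. 151. 135.]
240 [ 0.0273  0.0001 -0.0296] [149. 144. 128.]
244 [ 0.0258  0.0002 -0.0295] [145. 139. 123.]
248 [ 0.0239 -0.0001 -0.0284] [135. 129. 114.]
252 [ 0.0223 -0.
[... 967 characters left out ...]
6 [-0.0124  0.0001 -0.0271] [119. 114. 100.]
340 [-0.0143  0.0001 -0.0269] [107. 102.  90.]
344 [-0.016  -0.0001 -0.0271] [115. 110.  97.]
348 [-0.0178 -0.0001 -0.027 ] [122. 117. 102.]
352 [-0.02    0.0001 -0.0265] [125. 119. 104.]
356 [-0.0217  0.0001 -0.0266] [124. 119. 104.]
360 [-0.0234  0.0001 -0.0268] [122. 117. 103.]
364 [-0.0382 -0.0008 -0.0108] [101.  97.  90.]
368 [-0.0388  0.0025 -0.0127] [184. 171. 144.]
timer_center [280.3, 279.6] 0.92 [ 0.00065969  0.00023997 -0.00599957]
timer_center [136.1, 182.5] 0.72 [ 0.04279001 -0.056693   -0.00602759]
timer_plug [165.9, 219.9] 0.88 [ 0.0273626  -0.04630482 -0.00602542]
timer_plug [196.7, 286.2] 0.87 [-0.00242795 -0.03570973 -0.00602855]
```

View pics/w7.png

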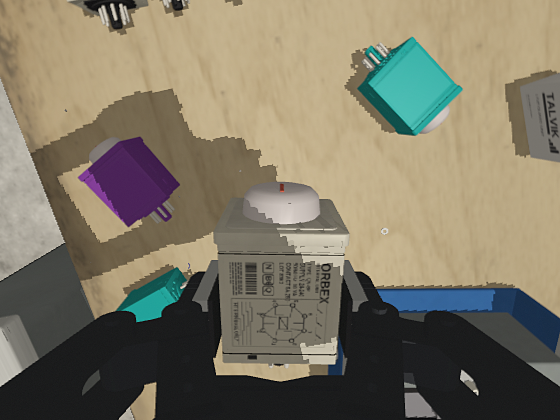

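The timer is held squarely, centred on the grasp to within about 1 mm (body rows 225–362). I'll carry it over the nest.

Call:
jog_arm(plan="0 0 0 -2.28 1.63 0 255;0 0 0 -2.28 1.63 0 255;0 0 0 -2.28 1.63 0 255;0 0 0 -2.28 1.63 0 255;0 0 0 -2.28 1.63 0 255;0 0 0 -2.28 1.63 0 255;0 0 0 -2.28 1.63 0 255;0 0 0 -2.28 1.63 0 255;0 0 0 -2.28 1.63 0 255;0 0 0 0 0 2 255")

```text
time_s: 11.9
position: [0.577, 0.0099, 0.1647]
tool_rot: [[0.197, 0.98, 0.007], [0.98, -0.197, -0.003], [-0.001, 0.007, -1.0]]
ft_force: [-0.0, 0.2, -0.3]
grip_width: 0.0443
gripper_force: 41.2
```

Call:
jog_arm(plan="0 0 0 0 0 2 255;0 0 0 0 0 2 255;0 0 0 0 0 2 255;0 0 0 0 0 0 255;0 0 0 0 0 0 255;0 0 0 0 0 0 255")

```text
time_s: 12.4
position: [0.5742, 0.0144, 0.1034]
tool_rot: [[0.195, 0.981, 0.001], [0.981, -0.195, -0.0], [0.0, 0.001, -1.0]]
ft_force: [0.1, -0.2, -1.0]
grip_width: 0.0448
gripper_force: 41.1
```

```bash
cat > l.py <<'E'
from h import *
R=np.array([[.98,.199],[-.199,.98]]); O=np.array([.5595,-.0497])
s=env.observe(); print('tcp',s['position'],(s['position'][:2]-O)@R,s['tool_rot'].round(3).tolist(),s['ft_force'].round(1))
im=snap('wrist','w8.png'); P=cloud(im); z=P[...,2]; g=im['pixels'].astype(int)
S=np.dstack([(P[...,:2]-O)@R,z])
m=(z>.029)&(z<.037)&(abs(S[...,0])<.04)&(S[...,1]>.02)&(S[...,1]<.125)&(g.max(-1)-g.min(-1)<30)
n_,l,st,c=cv2.connectedComponentsWithStats(m.astype(np.uint8))
for i in range(1,n_):
    if st[i,4]>15: k=S[l==i]; print(st[i,4],k.mean(0).round(4),k.min(0).round(4),k.max(0).round(4))
rail=(z>.082)&(z<.09)&(abs(abs(S[...,0])-.085)<.012)&(S[...,1]>0)&(S[...,1]<.1)
for sgn in (-1,1):
    k=S[rail&(np.sign(S[...,0])==sgn)]; print('rail',len(k),np.percentile(k[:,0],[2,50,98]).round(4) if len(k) else '')
t=(z>.13)&(abs(S[...,0])<.03)&(z<.18)&(S[...,1]>.03)&(S[...,1]<.12); k=S[t]; print(np.percentile(k,[1,50,99],axis=0).round(4))
E
python3 l.py
```

```text
tcp [0.57422343 0.01438815 0.10340718] [0.00167542 0.06573635] [[0.195, 0.981, 0.001], [0.981, -0.195, -0.0], [0.0, 0.001, -1.0]] [ 0.1 -0.2 -1. ]
435 [-0.0283  0.0991  0.0314] [-0.0342  0.089   0.029 ] [-0.0185  0.1062  0.0365]
425 [0.0277 0.0993 0.0314] [0.0177 0.0892 0.029 ] [0.0333 0.1063 0.0353]
rail 4333 [-0.0927 -0.0847 -0.0772]
rail 4210 [0.0764 0.0838 0.0919]
[[-0.0284  0.0429  0.1301]
 [ 0.0009  0.0763  0.1318]
 [ 0.0291  0.0957  0.1796]]
```

View pics/w8.png

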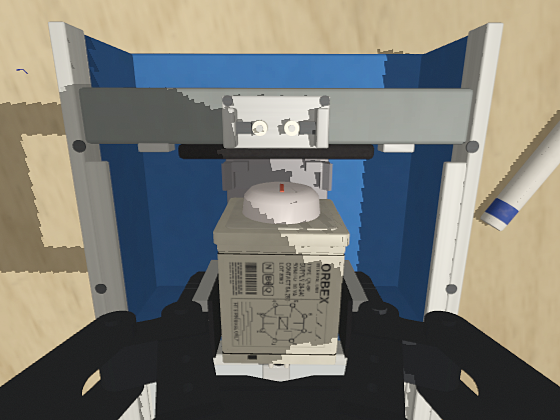

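Call:
jog_arm(plan="0 0 0 -0.05 -0.2 1 255;0 0 0 0 0 1.6 255;0 0 0 0 0 1.4 255;0 0 0 0 0 0.9 255;0 0 0 0 0 0.6 255;0 0 0 0 0 0.4 255;0 0 0 0 0 0.3 255;0 0 0 0 0 0 255")

```text
time_s: 13.12
position: [0.5717, 0.0144, 0.0404]
tool_rot: [[0.196, 0.981, 0.0], [0.981, -0.196, -0.0], [0.0, 0.0, -1.0]]
ft_force: [0.1, -0.0, -0.4]
grip_width: 0.0445
gripper_force: 41.1
```

Call:
jog_arm(plan="0 0 0 0 0 0.15 255;0 0 0 0 0 0.1 255;0 0 0 0 0 0 255")

```text
time_s: 13.37
position: [0.5719, 0.0143, 0.0385]
tool_rot: [[0.196, 0.981, 0.001], [0.981, -0.196, -0.0], [-0.0, 0.001, -1.0]]
ft_force: [-1.6, -0.4, 2.2]
grip_width: 0.0443
gripper_force: 41.5
```

Call:
jog_arm(plan="0 0 0 0 0 0 0;0 0 0 0 0 0 0;0 0 0 0 0 0 0;0 0 0 0 0 0 0;0 0 0 0 0 0 0;0 0 0 0 0 -1 0;0 0 0 0 0 -3 0;0 0 0 0 0 -4 0;0 0 0 0 0 -4 0;0 0 0 0 0 -4 0")

```text
time_s: 14.2
position: [0.5711, 0.0145, 0.2005]
tool_rot: [[0.196, 0.981, 0.0], [0.981, -0.196, -0.0], [0.0, 0.0, -1.0]]
ft_force: [1.4, -0.3, 0.8]
grip_width: 0.0853
gripper_force: 0.0
```

Call:
jog_arm(plan="0 0 0 0 0 -2 0;0 0 0 0 0 0 0;0 0 0 0 0 0 0;0 0 0 0 0 0 0")

```text
time_s: 14.53
position: [0.571, 0.0145, 0.2171]
tool_rot: [[0.196, 0.981, -0.002], [0.981, -0.196, 0.0], [-0.0, -0.002, -1.0]]
ft_force: [0.1, 0.2, -1.2]
grip_width: 0.0857
gripper_force: 0.0
```

```bash
cat > m.py <<'E'
from h import *
R=np.array([[.98,.199],[-.199,.98]]); O=np.array([.5595,-.0497])
s=env.observe(); print('tcp',s['position'],(s['position'][:2]-O)@R)
im=snap('wrist','w9.png'); P=cloud(im); z=P[...,2]; g=im['pixels'].astype(int)
S=np.dstack([(P[...,:2]-O)@R,z])
red=(g[...,0]>g[...,1]+60)&(g[...,0]>g[...,2]+60); q=S[red&(z>.1)&(z<.125)]; print('handle',np.median(q,0))
for n in ('timer_center','timer_plug'):
  for t in models.tip_of('wrist',n)[:2]: print(n,t['confidence'],t['at'],(atz(im,*t['at'],.043)[:2]-O)@R)
for o in models.outline_of('wrist','timer_center')[:1]:
    m=o['region']&(z>.058)&(z<.075); k=S[m]; print(len(k),np.percentile(k,[1,50,99],axis=0).round(4)); r=cv2.minAreaRect(k[:,:2].astype(np.float32)); print(r)
    k=k[k[:,1]<.085]; print('plane',np.linalg.lstsq(np.c_[k[:,:2],np.ones(len(k))],k[:,2],rcond=None)[0])
f=(z>.07)&(abs(S[...,0])<.08)&(S[...,1]>.1)&(S[...,1]<.16)
k=S[f]; print('frame',np.percentile(k,[1,50,99],axis=0).round(4))
blk=(g.max(-1)<50)&(abs(S[...,0])<.05)&(S[...,1]>.1)&(S[...,1]<.14)&(z>.05); k=S[blk]; print('seal',len(k),np.percentile(k,[2,50,98],axis=0).round(4) if len(k) else '')
E
python3 m.py
```

```text
tcp [0.57101426 0.01445397 0.21708208] [-0.00148266  0.06516223]
handle [ 0.00061494 -0.04965391  0.11316953]
timer_center 0.96 [281.5, 193.8] [-4.89787244e-05  6.30386454e-02]
timer_plug 0.86 [26.1, 55.1] [-0.21254829  0.18005716]
timer_plug 0.76 [284.0, 234.6] [0.00251512 0.02330742]Traceback (most recent call last):
  File "m.py", line 10, in <module>
    m=o['region']&(z>.058)&(z<.075); k=S[m]; print(len(k),np.percentile(k,[1,50,99],axis=0).round(4)); r=cv2.minAreaRect(k[:,:2].astype(np.float32)); print(r)
                                                          ~~~~~~~~~~~~~^^^^^^^^^^^^^^^^^^^^
    return _quantile_unchecked(
        a, q, axis, out, overwrite_input, method, keepdims, weights)
    return _ureduce(a,
                    func=_quantile_ureduce_func,
    ...<5 lines>...
                    overwrite_input=overwrite_input,
                    method=method)
    r = func(a, **kwargs)
    result = _quantile(arr,
                       quantiles=q,
    ...<2 lines>...
                       out=out,
                       weights=wgt)
    slices_having_nans = np.isnan(arr[-1, ...])
                                  ~~~^^^^^^^^^
IndexError: index -1 is out of bounds for axis 0 with size 0
```

View pics/w9.png

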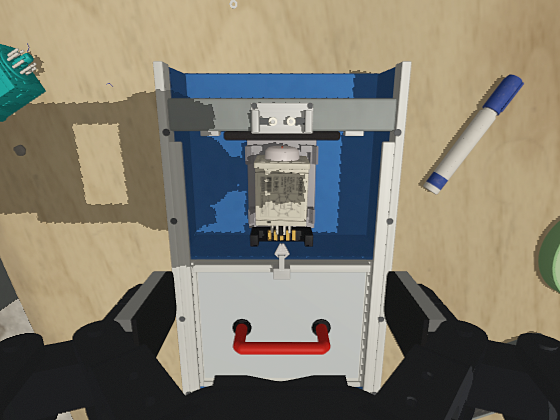

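The timer lies in the nest at (281,190), plug at the contact block (283,235). I'll check its height and tilt numerically; that was my last picture.

```bash
python3 - <<'E'
from h import *
R=np.array([[.98,.199],[-.199,.98]]); O=np.array([.5595,-.0497])
im=snap('wrist'); P=cloud(im); z=P[...,2]; g=im['pixels'].astype(int); S=np.dstack([(P[...,:2]-O)@R,z])
m=(z>.055)&(z<.08)&(abs(S[...,0])<.03)&(S[...,1]>.03)&(S[...,1]<.105); k=S[m]
print(len(k),np.percentile(k,[1,50,99],axis=0).round(4)); print(cv2.minAreaRect(k[(k[:,1]<.09)][:,:2].astype(np.float32)))
k=k[(k[:,1]<.085)&(k[:,1]>.042)&(abs(k[:,0])<.019)]; print('plane',np.linalg.lstsq(np.c_[k[:,:2]-[0,.065],np.ones(len(k))],k[:,2],rcond=None)[0])
v,u=np.mgrid[:420,:560]
for n,b in (('roller/bracket',(252,312,102,138)),('arrow',(276,290,240,275)),('seal',(230,335,128,142))):
    w=(u>b[0])&(u<b[1])&(v>b[2])&(v<b[3])&(z>.06); 
    if n=='seal': w&=g.max(-1)<70
    k=S[w]; print(n,len(k),np.percentile(k,[2,50,98],axis=0).round(4).tolist() if len(k) else '')
E
```

```text
3694 [[-0.0227  0.0403  0.0561]
 [-0.0005  0.0719  0.066 ]
 [ 0.0213  0.1034  0.0691]]
((-0.0005118045955896378, 0.06473985314369202), (0.051159247756004333, 0.04456188902258873), 89.02192687988281)
plane [0.00095691 0.03703754 0.06608367]
roller/bracket 2065 [[-0.0205, 0.1169, 0.084], [0.0, 0.1296, 0.0899], [0.0205, 0.1415, 0.1015]]
arrow 364 [[-0.0035, 0.0085, 0.0694], [0.0013, 0.0149, 0.096], [0.0068, 0.0335, 0.0985]]
seal 756 [[-0.038, 0.1152, 0.0825], [0.0009, 0.1177, 0.0845], [0.039, 0.1213, 0.0861]]
```

Seated flat: top at 66 mm, centred (-0.5, 64.7), yaw about 1°. Now I'll move behind the handle and push.

Call:
jog_arm(plan="0 0 0 -2.9 0.1 0 255;0 0 0 -2.9 0 0 255;0 0 0 -2.9 0 0 255;0 0 0 -2.9 0 0 255;0 0 0 -2.9 0 0 255;0 0 0 0 0 2.5 255;0 0 0 0 0 2.5 255;0 0 0 0 0 2.5 255;0 0 0 0 0 0 255;0 0 0 0 0 0 255")

```text
time_s: 15.62
position: [0.5439, -0.1279, 0.1423]
tool_rot: [[0.196, 0.981, -0.002], [0.981, -0.196, 0.001], [0.001, -0.003, -1.0]]
ft_force: [0.3, 0.1, -0.4]
grip_width: 0.0001
gripper_force: 0.0
```

Call:
jog_arm(plan="0 0 0 0 0 1.5 255;0 0 0 0 0 1.5 255;0 0 0 0 0 1 255;0 0 0 0 0 0.7 255;0 0 0 0 0 0 255;0 0 0 0.4 0 0 255;0 0 0 0.4 0 0 255;0 0 0 0.4 0 0 255;0 0 0 0.4 0 0 255;0 0 0 0.4 0 0 255")

```text
time_s: 16.45
position: [0.5485, -0.1083, 0.0965]
tool_rot: [[0.196, 0.981, 0.001], [0.981, -0.196, -0.001], [-0.001, 0.001, -1.0]]
ft_force: [-0.9, -2.2, 1.7]
grip_width: 0.0001
gripper_force: 1.1
```

Call:
jog_arm(plan="0 0 0 0.7 0 0 255;0 0 0 0.8 0 0 255;0 0 0 0.8 0 0 255;0 0 0 0.8 0 0 255;0 0 0 0.8 0 0 255;0 0 0 0.8 0 0 255;0 0 0 0.8 0 0 255;0 0 0 0.8 0 0 255;0 0 0 0.6 0 0 255;0 0 0 0.3 0 0 255")

```text
time_s: 17.28
position: [0.5623, -0.0368, 0.0958]
tool_rot: [[0.195, 0.981, -0.0], [0.981, -0.195, 0.0], [0.0, -0.0, -1.0]]
ft_force: [0.0, -2.1, 0.2]
grip_width: 0.0
gripper_force: 1.1
```

Call:
jog_arm(plan="0 0 0 0.2 0 0 255;0 0 0 0.2 0 0 255;0 0 0 0.2 0 0 255;0 0 0 0.2 0 0 255;0 0 0 0 0 0 255")

```text
time_s: 17.7
position: [0.5637, -0.0297, 0.0957]
tool_rot: [[0.196, 0.981, -0.0], [0.981, -0.196, 0.0], [0.0, -0.0, -1.0]]
ft_force: [-0.2, -0.6, 0.6]
grip_width: -0.0001
gripper_force: 0.2
```

Call:
jog_arm(plan="0 0 0 0.1 0 0 255;0 0 0 0.1 0 0 255;0 0 0 0.1 0 0 255")

```text
time_s: 17.95
position: [0.5642, -0.027, 0.0957]
tool_rot: [[0.196, 0.981, -0.0], [0.981, -0.196, 0.0], [-0.0, -0.0, -1.0]]
ft_force: [0.3, -1.2, 0.0]
grip_width: -0.0002
gripper_force: 1.0
```

Call:
jog_arm(plan="0 0 0 0.1 0 0 255;0 0 0 0.1 0 0 255;0 0 0 0.1 0 0 255")

```text
time_s: 18.2
position: [0.5649, -0.024, 0.0958]
tool_rot: [[0.196, 0.981, -0.0], [0.981, -0.196, 0.0], [-0.0, -0.0, -1.0]]
ft_force: [-0.2, -2.6, 0.6]
grip_width: 0.0003
gripper_force: 1.0
```

Call:
jog_arm(plan="0 0 0 0.1 0 0 255;0 0 0 0.1 0 0 255;0 0 0 0.1 0 0 255")

```text
time_s: 18.45
position: [0.5655, -0.021, 0.0958]
tool_rot: [[0.196, 0.981, -0.0], [0.981, -0.196, 0.0], [0.0, -0.0, -1.0]]
ft_force: [-1.0, -1.6, -0.0]
grip_width: 0.0
gripper_force: 1.0
```

Call:
jog_arm(plan="0 0 0 0.1 0 0 255;0 0 0 0.1 0 0 255;0 0 0 0.1 0 0 255")

```text
time_s: 18.7
position: [0.5659, -0.0188, 0.0958]
tool_rot: [[0.196, 0.981, -0.001], [0.981, -0.196, -0.001], [-0.001, -0.0, -1.0]]
ft_force: [-1.9, -8.9, -0.4]
grip_width: 0.0002
gripper_force: 4.5
```

Call:
jog_arm(plan="0 0 0 0.1 0 0 255;0 0 0 0.1 0 0 255")

```text
time_s: 18.87
position: [0.5662, -0.0175, 0.0958]
tool_rot: [[0.196, 0.981, -0.001], [0.981, -0.196, -0.003], [-0.003, -0.001, -1.0]]
ft_force: [-4.1, -10.9, -0.0]
grip_width: 0.0004
gripper_force: 5.7
```

Call:
jog_arm(plan="0 0 0 0.1 0 0 255;0 0 0 0 0 0 255")

```text
time_s: 19.03
position: [0.5663, -0.0167, 0.0958]
tool_rot: [[0.196, 0.981, -0.001], [0.981, -0.196, -0.003], [-0.003, -0.001, -1.0]]
ft_force: [-4.1, -10.3, 1.0]
grip_width: -0.0003
gripper_force: 5.6
```

Call:
jog_arm(plan="0 0 0 0.1 0 0 255;0 0 0 0 0 0 255")

```text
time_s: 19.2
position: [0.5666, -0.0158, 0.0958]
tool_rot: [[0.196, 0.981, -0.001], [0.981, -0.196, -0.003], [-0.003, -0.001, -1.0]]
ft_force: [-3.3, -9.6, -0.3]
grip_width: -0.0
gripper_force: 5.2
```

Call:
jog_arm(plan="0 0 0 0.1 0 0 255;0 0 0 0 0 0 255")

```text
time_s: 19.37
position: [0.5669, -0.0141, 0.0958]
tool_rot: [[0.196, 0.981, -0.001], [0.981, -0.196, -0.001], [-0.001, -0.0, -1.0]]
ft_force: [-1.4, -5.2, -0.8]
grip_width: 0.0001
gripper_force: 2.9
```

Call:
jog_arm(plan="0 0 0 0.07 0 0 255;0 0 0 0 0 0 255")

```text
time_s: 19.53
position: [0.5672, -0.0126, 0.0958]
tool_rot: [[0.196, 0.981, -0.0], [0.981, -0.196, 0.0], [0.0, -0.0, -1.0]]
ft_force: [-0.6, -1.9, -0.4]
grip_width: 0.0
gripper_force: 0.7
```

Call:
jog_arm(plan="0 0 0 0.06 0 0 255;0 0 0 0 0 0 255")

```text
time_s: 19.7
position: [0.5673, -0.0118, 0.0958]
tool_rot: [[0.196, 0.981, -0.0], [0.981, -0.196, 0.0], [0.0, -0.0, -1.0]]
ft_force: [0.4, -2.3, 0.8]
grip_width: -0.0003
gripper_force: 0.9
```

Call:
jog_arm(plan="0 0 0 0.05 0 0 255;0 0 0 0 0 0 255")

```text
time_s: 19.87
position: [0.5674, -0.0117, 0.0958]
tool_rot: [[0.196, 0.981, -0.0], [0.981, -0.196, -0.0], [-0.0, -0.0, -1.0]]
ft_force: [-0.7, -4.0, -0.8]
grip_width: 0.0001
gripper_force: 2.0
```

Call:
jog_arm(plan="0 0 0 0.05 0 0 255;0 0 0 0 0 0 255")

```text
time_s: 20.03
position: [0.5674, -0.0115, 0.0958]
tool_rot: [[0.196, 0.981, -0.001], [0.981, -0.196, -0.001], [-0.001, -0.0, -1.0]]
ft_force: [-1.9, -5.2, -0.9]
grip_width: 0.0001
gripper_force: 3.1
```

Call:
jog_arm(plan="0 0 0 0.05 0 0 255;0 0 0 0.05 0 0 255;0 0 0 0 0 0 255")

```text
time_s: 20.28
position: [0.5674, -0.0113, 0.0958]
tool_rot: [[0.196, 0.981, -0.001], [0.981, -0.196, -0.002], [-0.003, -0.0, -1.0]]
ft_force: [-2.7, -10.2, 0.3]
grip_width: -0.0002
gripper_force: 5.3
```

It is solid against the pads after the snap at about 10 N. I'll back off and check that it stays.

Call:
jog_arm(plan="0 0 0 -0.2 0 0 255;0 0 0 -0.5 0 0 255;0 0 0 -1 0 0 255;0 0 0 -1 0 -1 255;0 0 0 0 0 -3 255;0 0 0 0 0 -4 255;0 0 0 0 0 -4 255;0 0 0 0 0 0 255;0 0 0 0 0 0 255;0 0 0 0 0 0 255")

```text
time_s: 21.12
position: [0.5621, -0.0369, 0.2158]
tool_rot: [[0.196, 0.981, -0.0], [0.981, -0.196, 0.0], [0.0, -0.0, -1.0]]
ft_force: [-0.5, 0.4, -0.6]
grip_width: 0.0
gripper_force: 0.0
```

```bash
python3 - <<'E'
from h import *
R=np.array([[.98,.199],[-.199,.98]]); O=np.array([.5595,-.0497])
s=env.observe(); print((s['position'][:2]-O)@R,s['position'][2],s['ft_force'].round(1),s['qvel'].round(2),s['time_s'])
im=snap('wrist','w10.png'); P=cloud(im); z=P[...,2]; g=im['pixels'].astype(int); S=np.dstack([(P[...,:2]-O)@R,z])
red=(g[...,0]>g[...,1]+60)&(g[...,0]>g[...,2]+60); q=S[red&(z>.1)&(z<.125)]; print('handle',np.median(q,0))
E
```

```text
[-1.91429236e-05  1.30095994e-02] 0.21582843533556992 [-0.5  0.4 -0.6] [ 0.27  1.49  1.3   0.02 -0.19  0.19] 21.1167
handle [-0.00026217  0.05460715  0.11378093]
```

```bash
python3 -c "
from rig import job
print(job.close_job())"
```

```text
the job is handed in; nothing more can be done
None
```

The job is handed in at about 21 s: the timer lies seated in the nest with its plug at the contact block. The hatch is shut with the catch snapped over, pressed home at about 10 N, and it stayed put when the arm backed off; the judge gave no verdict.

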